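Unlock the docked scanner terminal, draw it out and hold it aimed at a carton

ROBOT

A 6-joint arm with a two-finger parallel gripper is mounted at the origin on a cart in front of the work surface, level with it; the furniture and walls round the work are solid. World frame = base frame: x ahead of the robot, y to its left, z up, the work surface at z = 0. Lengths are in m, angles in rad, forces in N, time in s.
With the tool pointing down it reaches from about 0.35 to 0.975 m from the base axis. Payload 4.9 kg.
Tool frame: the origin (TCP) lies at the very end of the fingers, on their centre line; the grasp point (between the pads) lies 19 mm behind it (ctrl.grasp_offset is the distance from the TCP to the grasp point, in m); z points along the fingers, y is the line along which they close (so a half turn about z gives the same grasp; the last joint's range is limited). The gripper opens to 85 mm and grips with 20 to 120 N. Pads are 22 mm wide; open, the fingers measure 114 mm over their backs; the gripper's body (76 mm by 85 mm) begins 54 mm behind the grasp point. The pads swing forward as they close: fully open they stand 13 mm farther back than shut.
Start: joints at [1.101, 0.053, 1.613, -0, 1.476, -0.119], TCP at [0.215, 0.587, 0.231] pointing down, gripper open.
Joint ranges: [-3.01, 3.01], [-1.01, 2.22], [0.06, 2.58], [-1.02, 4.17], [0.09, 2.62], [-3.14, 3.14]. Speed limits (rad/s): [2.57, 2.57, 3.14, 3.14, 3.14, 3.14].

INTERFACE

Orientations are given as a rotation vector (axis times angle).
In Python, from station import ctrl, optics gives the robot as it stands.
- The arm moves only by the shell command python3 -m handwheel 'ROWS' [OPENING] [FORCE]. ROWS is JSON, a list of rows, each an object of numbers: "tx", "ty", "tz": the shift along the tool's x, y, z in mm; "roll": the turn about the tool's z in rad. A call has 1 to 12 rows; each row shifts and turns the commanded pose from where the row before left it, along the tool's axes as they then stand; what a row does not reach is not made up. A row lasts 1/12 s, in which the tool goes at most 41.7 mm and 7.16 degrees, less where a joint would pass 70% of its speed; a pose out of reach is approached as far as the arm can. A call with a gripper value outside its range is refused whole. OPENING is the finger opening in mm, from 0 to 85.4, set as the call begins (- or left out, the last holds). The fingers move at their own pace and stop on an object; FORCE is the grip in N (left out, the last holds). Time passes only in rows, so rows that do not move let the fingers close. It gives the time, the measured TCP pose, the force, the opening and the grip force at its end, in the units of the state.
- ctrl.get_obs(): the state, without advancing time (a new reading comes with each control period).
- optics.get_image(name): name is "scene" or "top" or "wrist"; returns (picture, depth): 480x640x3 uint8, red, green, blue; 480x640 float32, m along the optical axis (not along the pixel's ray), 0 where there is no reading.
- optics.camera_params(name): a dict with "mtx" (3x3 intrinsics, pixels), "extrinsics" (4x4, takes a point from camera to world coordinates); the wrist camera has in their place "tool_from_camera" (4x4, takes a point from camera to tool coordinates, whose origin is the TCP and whose axes are the flange's). Camera axes: x right, y down, z forward; pixel columns grow to the right and rows downward; lengths in m; the calibration is good to about 2 mm. The wrist camera is an equidistant fisheye: a pixel r from the principal point sees the ray r / f radians off the axis. A picture is of the moment at which its call begins: read the wrist's pose just before it. camera_params takes no time and is no camera call.
- ctrl.finish_job(): hands the job in; it is judged then, once.
The state is a dict: "t": time; "q": joint angles; "dq": joint speeds; "effort": joint torques, N m; "tool_pos": TCP position; "tool_rot": TCP orientation; "contact_force": force on the tool from outside, world axes, zero at the start; "wrist_torque": the same for the moment, N m; "opening": finger opening in m; "grip_force": force on a finger pad.
Only numpy, scipy, OpenCV 4.12 (cv2) and the standard library are available. Lean on these libraries where they do the work, as an engineer would, in place of code of your own. Each camera call takes 0.05 s, during which the arm holds its last target. There are 200 camera calls.

TASK

Scan the tablet carton: turn the keeper on top of the charging dock aside to free the hand-held terminal, draw the terminal up out of the dock, and turn it from its leaning stance to lie level in the air, screen up, with the scan window in its back looking straight down at the middle of the carton's upper face from about 10 cm. Finish holding it there with the scan key on its side squeezed in: do not put it down or let go, and leave the carton, the vial and the bottles where they stand.

Things in the scene. Friction and masses are not known exactly. Their poses are not given: they have to be found in the camera images.
- dock: Grey charging dock, fixed to the counter. Origin: centre of the underside of its base plate (150 x 105 x 10 mm); x points to its back, z up. Pocket floor centre at (-45, 0, 22) mm; pocket 63 mm across, 23 mm front to back; along the lean its front lip is 24 mm and its cheeks 32 mm high. Behind the terminal a spine 38 mm wide and 150 mm long leans back 0.56 rad from vertical.
- keeper (a joint): Angle (rad) of the keeper, an aluminium turn-button on top of the dock's spine. At 0 (starts within 0.3) its wing points to the dock's front, 2.5 mm above the terminal's head end, and locks it in. Turns about an axis parallel to the spine, positive counter-clockwise seen from above, either way to stops at +-1.6; stays where left (0.02 N m friction). Beyond 1.3 either way the terminal passes.
- keeper_pivot (a point): Point on the keeper's axis, level with the centre of its finger fin, 17 mm above the wing's underside (fixed to the dock).
- keeper_fin (a point): Centre of the keeper's upright finger fin, 22 mm long (along the wing), 7 mm thick, standing 23 mm above the flat 12 mm wide and 6 mm thick wing. It lies 18 mm from the axis; the wing's round tip is 31 mm from the axis.
- terminal: Hand-held terminal, dark slab 150 mm long, 60 wide, 20 thick, 0.2 to 0.38 kg, centre of mass near its middle. Origin: centre of its foot end, at first on the pocket floor; z along its length to the head end, y across its width (the dock's y at first), screen faces -x, back faces +x. In the dock its back rests on the spine, so z leans 0.56 rad to the dock's back.
- grip (a point): Middle of the terminal at the height of the scan key, 85 mm from the foot end; axes as the terminal's. Fingers that close across the 60 mm width here press the scan key.
- scan_key (a joint): Travel of the scan key (m): a spring key 32 mm long and 10 mm wide on the terminal's -y side, centred 85 mm from the foot end, standing 2.5 mm proud (62.5 mm over key and body) at 0 and flush when fully in at 0.0025. Fully in takes about 4 N.
- scan_window (a point): Centre of the scan window in the terminal's back, 125 mm from the foot end; axes as the terminal's, so it looks along +x.
- carton: Small white tablet carton lying on its back, printed face up: 50 x 53 mm in plan, 31 mm high, loose, to be left alone. Origin: middle of one 53 mm wide side, 15 mm above the counter; its z axis is level and points through the carton.
- label (a point): Middle of the carton's upper (printed) face, 31 mm above the counter; its z axis points up.
- vial_a: Amber vial with white cap, 45 mm across, 91 mm high, loose, to be left alone. Origin: centre of its underside.
- white_bottle: White tablet bottle with blue cap, 52 mm across, 85 mm high, loose, to be left alone. Origin: centre of its underside.
- syrup: Slim red syrup bottle with white cap, 42 mm across, 106 mm high, loose, to be left alone. Origin: centre of its underside.

How it is judged:
On the way, in this order (a step that is already met when the one before it is completed fails the run):
1. the keeper is turned aside while the terminal still stands in the dock ((value of joint keeper above 1.2 rad or value of joint keeper below -1.2 rad) and distance of terminal from where it was at the start of the episode below 0.02 m), for 0.1 s.
2. the terminal is drawn clear of the dock by the fingers (height (world z) of terminal above 0.06 m and contact force between terminal and dock below 0.05 N and contact force between the fingers and terminal above 1 N), for 0.1 s.
At the end, for the whole second after the job is handed in: Held still by the fingers alone, over 80 mm up, level within 0.3 rad, screen up; middle of the carton top 60-150 mm before the window and within 20 mm of its axis along and across; scan key in at least 1.5 mm; keeper still beyond 1.2; carton moved under 15 mm, bottles under 25 mm (x of label in the frame of scan_window between 0.06 and 0.15 m and y of label in the frame of scan_window between -0.02 and 0.02 m and z of label in the frame of scan_window between -0.02 and 0.02 m and angle between terminal's own x axis and vertical above 2.84 rad and height (world z) of each of terminal, scan_window above 0.08 m and value of joint scan_key above 0.0015 m and linear speed of terminal below 0.03 m/s and contact force between the fingers and terminal above 1 N and contact force between terminal and dock below 0.05 N and contact force between terminal and carton below 0.05 N and (value of joint keeper above 1.2 rad or value of joint keeper below -1.2 rad) and distance of carton from where it was at the start of the episode below 0.015 m and distance of each of vial_a, white_bottle, syrup from where it was at the start of the episode below 0.025 m); the arm keeps its last pose, push and grip.
It fails at once if the carton is pushed more than 30 mm or tipped (distance of carton from where it was at the start of the episode above 0.03 m or angle between label's own z axis and vertical above 0.4 rad).
It fails at once if a bottle or the vial is pushed more than 40 mm or knocked over (distance of any of vial_a, white_bottle, syrup from where it was at the start of the episode above 0.04 m or angle between any of vial_a, white_bottle, syrup's own z axis and vertical above 0.5 rad).
It also fails if it takes over 51 s, if anything falls off the work surface, if the arm or the gripper's body presses on something with over 40 N, if the wrist force passes 120 N, or if a joint passes its speed limit or range.

## Working session

There is one attempt and no reset: what is moved stays moved. The work goes in short steps, Python scripts to look and compute and a shell command to move; the robot and the scene stay as the last step left them, time stands still between calls to the robot, and variables do not carry over. Pictures are saved under pics/ and viewed, at most 10 in all, crops included, and the job is handed in when it is done.

```bash
ls; mkdir -p pics; cat > h.py <<'E'
import numpy as np, cv2
from scipy.spatial.transform import Rotation as R
from station import ctrl, optics
def cloud(name):
    im,d=optics.get_image(name); p=optics.camera_params(name)
    K=np.array(p["mtx"]);E=np.array(p["extrinsics"])
    v,u=np.mgrid[:480,:640]
    P=np.stack([(u-K[0,2])/K[0,0]*d,(v-K[1,2])/K[1,1]*d,d],-1)
    W=P@E[:3,:3].T+E[:3,3]; W[d==0]=np.nan
    return im,W
E
python3 - <<'E'
from h import *
for n in("scene","top"):
    im,W=cloud(n); cv2.imwrite(f"pics/{n}.png",im[:,:,::-1]); np.savez(f"{n}.npz",im=im,W=W)
    p=optics.camera_params(n);print(n,np.round(p["mtx"],1).tolist(),np.round(p["extrinsics"],3).tolist())
print(ctrl.get_obs())
E
```

```text
pics
scene [[561.1, 0.0, 321.6], [0.0, 561.1, 239.3], [0.0, 0.0, 1.0]] [[0.821, -0.362, 0.441, -0.002], [-0.57, -0.525, 0.632, -0.728], [0.003, -0.77, -0.638, 0.877], [0.0, 0.0, 0.0, 1.0]]
top [[491.9, 0.0, 319.8], [0.0, 491.9, 244.1], [0.0, 0.0, 1.0]] [[-0.026, -0.983, 0.18, 0.353], [-0.999, 0.032, 0.029, 0.013], [-0.034, -0.179, -0.983, 1.079], [0.0, 0.0, 0.0, 1.0]]
{'t': 0.1, 'q': array([ 1.10100665e+00,  5.33279816e-02,  1.61418169e+00, -2.35733747e-05,
        1.47599414e+00, -1.18993434e-01]), 'dq': array([ 0.00019961, -0.00177003, -0.00305787,  0.00178358, -0.00225106,
       -0.00067114]), 'effort': array([ 4.41319944e-04, -3.94906604e+01, -3.71361601e+01, -1.34955080e-04,
        3.93336217e-03,  1.04240081e-05]), 'tool_pos': array([0.21451898, 0.58642129, 0.230148  ]), 'tool_rot': array([-5.48111868e-01, -3.09286705e+00,  2.88309071e-03]), 'contact_force': array([-0.0153384 , -0.02585014, -0.44570293]), 'wrist_torque': array([-0.03882787, -0.01922634,  0.01811852]), 'grip_force': 0.0, 'opening': 0.08534624246556045}
```

View pics/scene.png

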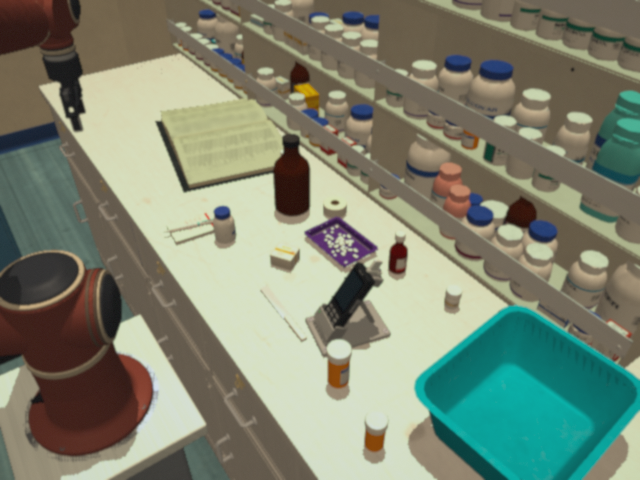

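View pics/top.png

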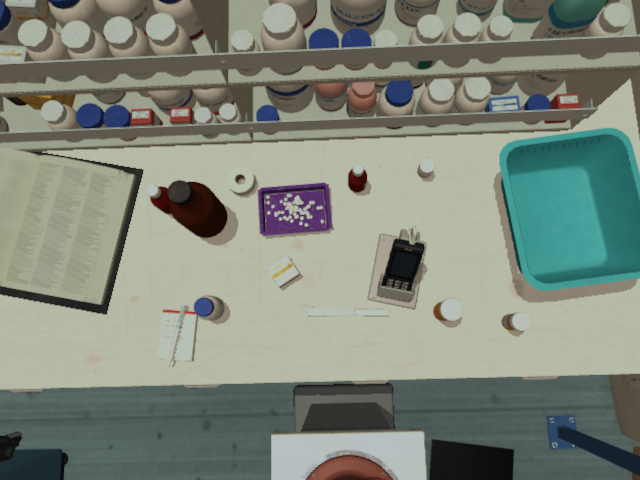

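Top: the dock is around (400,270), with the terminal leaning away from the robot and the keeper at about (410,236). The carton is at (284,271), the syrup at (358,178), the amber vials at (448,309) and (517,322), and the white bottle at (208,307).

```bash
python3 - <<'E'
from h import *
T=np.load("top.npz");W=T["W"];im=T["im"];S=np.load("scene.npz");WS=S["W"]
def rect(W,box,lo,hi,ext=None):
    u0,v0,u1,v1=box;P=W[v0:v1,u0:u1].reshape(-1,3);P=P[(P[:,2]>lo)&(P[:,2]<hi)]
    r=cv2.minAreaRect((P[:,:2]*1000).astype(np.float32));return len(P),np.round(P.mean(0),4),r
print("table z",np.nanmedian(W[330:360,230:430,2]),np.nanmedian(WS[260:300,200:250,2]))
print("carton",rect(W,(262,250,306,294),.022,.045)); 
b=(360,222,432,312)
print("baseplate",rect(W,b,.006,.016))
# terminal screen plane
P=W[240:272,392:420].reshape(-1,3);P=P[(P[:,2]>.05)&(P[:,2]<.16)]
c=P.mean(0)
for _ in range(4):
    n=np.linalg.svd(P-c)[2][2];d=(P-c)@n;P=P[abs(d)<2.5*d.std()+1e-4];c=P.mean(0)
n*=np.sign(n[2]);print("screen",c,n,"lean",np.arccos(n[2]),"yaw of back dir",np.arctan2(-n[1],-n[0]),d.std(),len(P))
for nm,bx in dict(vial=(430,290,468,328),vial2=(500,308,535,338),syr=(342,160,374,198),wb=(190,290,228,325)).items():
    u0,v0,u1,v1=bx;Q=W[v0:v1,u0:u1].reshape(-1,3);z=np.nanpercentile(Q[:,2],97);Q=Q[Q[:,2]>z-.006];print(nm,z,Q.mean(0))
a=cv2.resize(im[215:315,350:460],(770,700)[:2] if 0 else (660,600),interpolation=cv2.INTER_CUBIC)
cv2.imwrite("pics/topc.png",a[:,:,::-1])
s=cv2.resize(S["im"][240:360,290:410],(600,600),interpolation=cv2.INTER_CUBIC)
cv2.imwrite("pics/scc.png",s[:,:,::-1])
# keeper points: high ones
for nm,w,bx in(("top",W,(385,215,440,255)),("scene",WS,(345,245,400,300))):
    u0,v0,u1,v1=bx;Q=w[v0:v1,u0:u1].reshape(-1,3);Q=Q[(Q[:,2]>.135)&(Q[:,2]<.25)];print(nm,len(Q));o=np.argsort(-Q[:,2]);print(np.round(Q[o][::max(1,len(Q)//25)],3).tolist())
E
```

```text
table z -0.0008097318304688406 -0.002306488721975808
carton (581, array([0.4887, 0.127 , 0.0308]), ((489.32122802734375, 127.42758178710938), (50.29878616333008, 53.232601165771484), 31.47217559814453))
baseplate (1286, array([ 0.476 , -0.1059,  0.01  ]), ((486.30657958984375, -116.91767120361328), (114.15567779541016, 205.04734802246094), 76.64701080322266))
screen [ 0.49514319 -0.12381846  0.12910921] [-0.79765508  0.18083442  0.57536535] lean 0.9577455513926934 yaw of back dir -0.22293910568863293 0.002233568629499954 768
vial 0.09280042004028334 [ 0.39430452 -0.21381534  0.09057434]
vial2 0.07465939651704756 [ 0.36784705 -0.35371759  0.072479  ]
syr 0.10516742718027501 [ 0.68635625 -0.03942907  0.10432838]
wb 0.08641884975308753 [0.41336199 0.28357753 0.08470231]
top 635
[[0.532, -0.134, 0.177], [0.529, -0.137, 0.171], [0.526, -0.132, 0.166], [0.543, -0.134, 0.159], [0.511, -0.125, 0.154], [0.512, -0.11, 0.153], [0.511, -0.138, 0.152], [0.509, -0.15, 0.152], [0.506, -0.127, 0.151], [0.518, -0.109, 0.151], [0.524, -0.111, 0.15], [0.524, -0.107, 0.149], [0.513, -0.099, 0.149], [0.5
[... 229 characters left out ...]
], [0.551, -0.133, 0.139], [0.528, -0.126, 0.137], [0.503, -0.106, 0.136]]
scene 570
[[0.531, -0.143, 0.177], [0.539, -0.144, 0.168], [0.535, -0.143, 0.165], [0.543, -0.142, 0.16], [0.515, -0.141, 0.156], [0.525, -0.141, 0.153], [0.511, -0.126, 0.151], [0.514, -0.106, 0.151], [0.514, -0.115, 0.15], [0.51, -0.133, 0.149], [0.502, -0.159, 0.149], [0.521, -0.125, 0.148], [0.505, -0.13, 0.147], [0.505, -0.155, 0.147], [0.527, -0.108, 0.145], [0.513, -0.104, 0.145], [0.5, -0.149, 0.144], [0.523, -0.147, 0.143], [0.526, -0.141, 0.142], [0.505, -0.119, 0.141], [0.507, -0.109, 0.14], [0.503, -0.122, 0.14], [0.53, -0.143, 0.139], [0.499, -0.127, 0.138], [0.524, -0.153, 0.137], [0.504, -0.111, 0.136]]
```

View pics/topc.png

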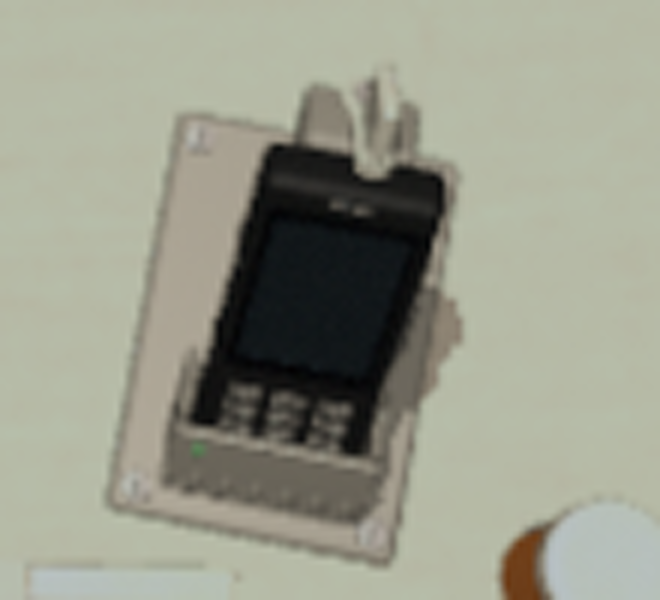

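View pics/scc.png

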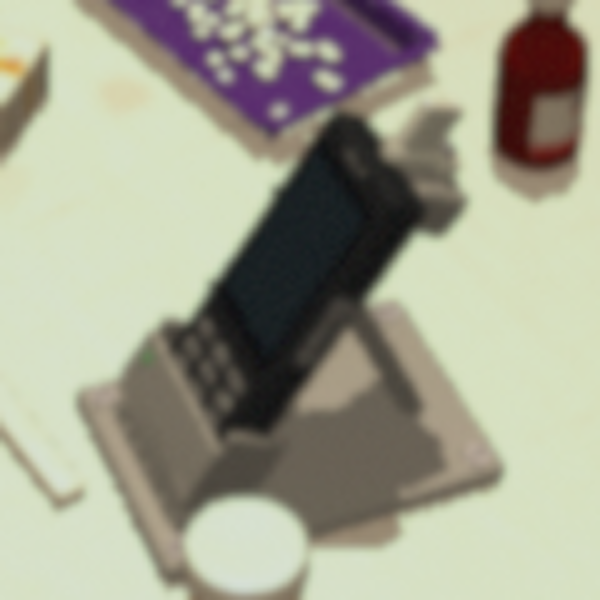

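```bash
cat >> h.py <<'E'
def ray_z(name,u,v,z):
    p=optics.camera_params(name);K=np.array(p["mtx"]);E=np.array(p["extrinsics"])
    r=E[:3,:3]@np.array([(u-K[0,2])/K[0,0],(v-K[1,2])/K[1,1],1]);o=E[:3,3];return o+r*(z-o[2])/r[2]
E
python3 - <<'E'
from h import *
c=[(183,113),(460,165),(390,563),(108,500)]
P=np.array([ray_z("top",350+(u+.5)/6-.5,215+(v+.5)/6-.5,.01) for u,v in c])
e=[P[1]-P[0],P[2]-P[1],P[3]-P[2],P[0]-P[3]]
print("centre",P.mean(0),"sides",[round(np.linalg.norm(x)*1000,1) for x in e])
f=lambda v:np.arctan2(v[1],v[0]);print("yaws",f(e[3]),f(-e[1]),f(-e[0])+np.pi/2-np.pi*0,f(e[2])+np.pi/2)
T=np.load("top.npz")["W"];S=np.load("scene.npz")["W"]
np.save("c.npy",P.mean(0))
for yaw in(-.21,):
    Rd=R.from_euler("z",yaw).as_matrix();D=Rd@R.from_euler("y",.56).as_matrix()
    o=np.array([*P.mean(0)[:2],0])+Rd@[-.045,0,.022]
    for nm,W,b in(("top",T,(370,205,440,310)),("scene",S,(300,240,410,350))):
        u0,v0,u1,v1=b;Q=(W[v0:v1,u0:u1].reshape(-1,3)-o)@D*1000;Q=Q[~np.isnan(Q[:,0])]
        B=Q[(Q[:,2]>40)&(Q[:,2]<135)&(abs(Q[:,1])<45)&(Q[:,0]<0)&(Q[:,0]>-30)]
        print(nm,"screen x",np.median(B[:,0]),"y range",np.percentile(B[:,1],[1,99]),"slope",np.polyfit(B[:,2],B[:,1],1), np.polyfit(B[:,1],B[:,0],1))
        B=Q[(Q[:,2]>100)&(Q[:,2]<158)&(abs(Q[:,1])<45)&(Q[:,0]<-5)&(Q[:,0]>-30)];print("head z",np.percentile(B[:,2],[95,99]))
        F=Q[(Q[:,2]>162)&(Q[:,2]<190)&(abs(Q[:,1])<45)&(abs(Q[:,0])<50)]
        print("fin n",len(F),F.mean(0),np.percentile(F,[2,98],axis=0).round(1).tolist(),"rect",cv2.minAreaRect(F[:,:2].astype(np.float32)))
p=optics.camera_params("wrist");print(np.round(p["tool_from_camera"],3).tolist());print(np.round(R.from_rotvec(ctrl.get_obs()["tool_rot"]).as_matrix(),3))
E
python3 -m handwheel --help 2>&1 | head -20
```

```text
centre [ 0.48572508 -0.12219622  0.01      ] sides [np.float64(102.6), np.float64(147.7), np.float64(102.7), np.float64(145.1)]
yaws -0.23447668404155264 -0.23360898973452937 2.9180030900747003 2.8926576538352853
top screen x -11.294746594007906 y range [-29.91854107  30.32104825] slope [-0.01489836  2.46507434] [  0.01952835 -11.12586387]
head z [149.60600427 152.14257936]
fin n 70 [  4.02758609  -2.73981263 174.81001736] [[-4.4, -7.6, 162.7], [19.9, 0.9, 182.6]] rect ((10.691886901855469, -2.588686943054199), (30.81547737121582, 7.118535995483398), 7.857418060302734)
scene screen x -9.843602041455192 y range [-34.62850002  26.68510873] slope [-0.01269807 -7.59546579] [-0.05197671 -9.72588147]
head z [146.99874812 149.27647191]
fin n 85 [  5.91612309  -8.38029314 171.92142701] [[-3.1, -11.7, 162.8], [18.9, -3.9, 179.9]] rect ((6.556493759155273, -6.87253999710083), (25.1486873626709, 9.490806579589844), 14.568702697753906)
[[0.001, -0.96, -0.281, 0.072], [1.0, 0.001, -0.0, 0.0], [0.001, -0.281, 0.96, -0.143], [0.0, 0.0, 0.0, 1.0]]
[[-0.939  0.344 -0.001]
 [ 0.344  0.939 -0.002]
 [ 0.    -0.002 -1.   ]]
invalid input: not JSON, or not a number
```

```bash
cat >> h.py <<'E'
yaw=-.228;Rd=R.from_euler("z",yaw).as_matrix();D=Rd@R.from_euler("y",.56).as_matrix()
dock=np.array([.4855,-.122,0]);foot=dock+Rd@[-.045,0,.022]
def loc(x,y,z): return foot+D@np.array([x,y,z])/1000   # terminal frame at start, mm
def go(target,yy=yaw+np.pi/2):
    o=ctrl.get_obs();M=R.from_rotvec(o["tool_rot"]).as_matrix()
    a=np.arctan2(M[1,1],M[0,1]);d=-(yy-a);d=(d+np.pi/2)%np.pi-np.pi/2
    # shifts expressed in tool axes after the roll d
    M2=M@R.from_euler("z",d).as_matrix()
    s=M2.T@(np.asarray(target)-o["tool_pos"])*1000
    print("t",round(o["t"],2),"roll",round(d,3),"then shift",s.round(1),"to",np.round(target,3),"tilt",round(np.arccos(-M[2,2]),3))
E
python3 - <<'E'
from h import *
go(loc(-2,26,162)+[0,0,.06]); go(loc(-2,26,162)); print(loc(0,0,85),loc(25,0,169.5),loc(0,0,150))
E
python3 -m handwheel '[{"roll":-0.06},{"roll":-0.063}]' 0 40
```

```text
t 0.1 roll -0.123 then shift [-463.5 -602.8   10.8] to [ 0.53  -0.106  0.22 ] tilt 0.002
t 0.1 roll -0.123 then shift [-463.5 -602.7   70.8] to [ 0.53  -0.106  0.16 ] tilt 0.002
[ 0.48564692 -0.12203409  0.09401668] [ 0.55000376 -0.13696711  0.15233009] [ 0.51928048 -0.12983824  0.14908827]$[0]: bad value
```

```bash
python3 -m handwheel '[{"tx":0,"ty":0,"tz":0,"roll":-0.06},{"tx":0,"ty":0,"tz":0,"roll":-0.063}]' 0 40
```

```text
t: 0.27
tool_pos: [0.2146, 0.5866, 0.2305]
tool_rot: [-0.353, -3.121, 0.002]
contact_force: [-0.7, 0.3, 0.1]
opening: 0.0637
grip_force: 0.0
```

```bash
python3 -m handwheel '[{"tx":-23,"ty":-30,"tz":0,"roll":0},{"tx":-23,"ty":-30,"tz":0,"roll":0},{"tx":-23,"ty":-30,"tz":0,"roll":0},{"tx":-23,"ty":-30,"tz":0,"roll":0},{"tx":-23,"ty":-30,"tz":0,"roll":0},{"tx":-23,"ty":-30,"tz":0,"roll":0},{"tx":-23,"ty":-30,"tz":0,"roll":0},{"tx":-23,"ty":-30,"tz":0,"roll":0},{"tx":-23,"ty":-30,"tz":0,"roll":0},{"tx":-23,"ty":-30,"tz":0,"roll":0},{"tx":-23,"ty":-30,"tz":0,"roll":0},{"tx":-23,"ty":-30,"tz":0,"roll":0}]'
python3 -m handwheel '[{"tx":-23,"ty":-30,"tz":0,"roll":0},{"tx":-23,"ty":-30,"tz":0,"roll":0},{"tx":-23,"ty":-30,"tz":0,"roll":0},{"tx":-23,"ty":-30,"tz":0,"roll":0},{"tx":-23,"ty":-30,"tz":0,"roll":0},{"tx":-23,"ty":-30,"tz":0,"roll":0},{"tx":-20,"ty":-25,"tz":0,"roll":0},{"tx":0,"ty":0,"tz":0,"roll":0}]'
python3 -c "
from h import *
go(loc(-2,26,162)+[0,0,.03])
im,_=optics.get_image('wrist');cv2.imwrite('pics/w1.png',im[:,:,::-1])"
```

```text
t: 1.27
tool_pos: [0.4024, 0.1721, 0.231]
tool_rot: [0.357, 3.121, 0.0]
contact_force: [1.7, 0.3, 0.0]
opening: 0.0001
grip_force: 0.0
t: 1.93
tool_pos: [0.5111, -0.066, 0.2307]
tool_rot: [-0.365, -3.12, 0.003]
contact_force: [-1.1, -0.2, 0.5]
opening: 0.0001
grip_force: 0.0
t 1.93 roll -0.005 then shift [-27.1 -34.3  40.5] to [ 0.53  -0.106  0.19 ] tilt 0.002
```

View pics/w1.png

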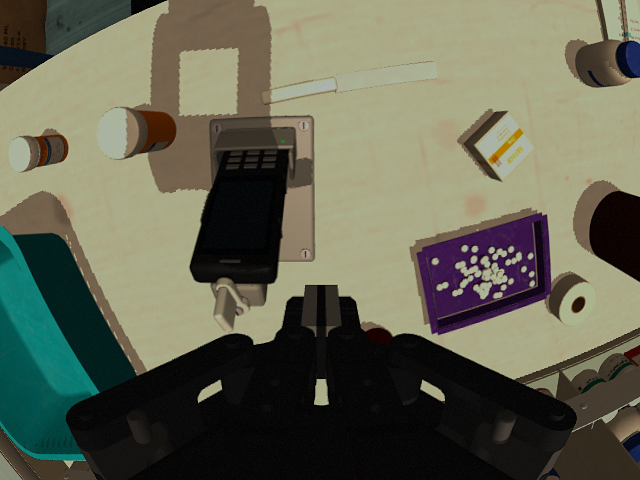

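The wrist view shows the terminal's head at (235,275), the keeper wing and fin at about (228,300) to the left of the closed fingertips at (320,290), and the carton at (500,145). I'll lower beside the fin and push it to the right, then back.

```bash
python3 -m handwheel '[{"tx":-14,"ty":-17,"tz":15,"roll":0},{"tx":-13,"ty":-17,"tz":15,"roll":0},{"tx":0,"ty":0,"tz":20,"roll":0},{"tx":0,"ty":0,"tz":20,"roll":0},{"tx":0,"ty":0,"tz":0,"roll":0}]'
python3 -c "
from h import *
o=ctrl.get_obs();print('local',((o['tool_pos']-foot)@D*1000).round(1))
go(loc(-2,26,162));go(loc(-2,-3,162));go(loc(8,-12,162));"
```

```text
t: 2.4
tool_pos: [0.5254, -0.099, 0.1561]
tool_rot: [-0.355, -3.112, -0.004]
contact_force: [-0.4, 0.1, -1.0]
opening: -0.0001
grip_force: 0.0
local [ -4.6  31.4 155.4]
t 2.4 roll 0.001 then shift [-5.7 -5.4 -4.3] to [ 0.53  -0.106  0.16 ] tilt 0.009
t 2.4 roll 0.001 then shift [ -5.7 -34.4  -4.3] to [ 0.523 -0.134  0.16 ] tilt 0.009
t 2.4 roll 0.001 then shift [-14.2 -43.4   0.9] to [ 0.529 -0.145  0.155] tilt 0.009
```

```bash
python3 -m handwheel '[{"tx":-5,"ty":0,"tz":-5,"roll":0},{"tx":0,"ty":-6,"tz":0,"roll":0},{"tx":0,"ty":-6,"tz":0,"roll":0},{"tx":0,"ty":-6,"tz":0,"roll":0},{"tx":0,"ty":-6,"tz":0,"roll":0},{"tx":0,"ty":-6,"tz":0,"roll":0},{"tx":0,"ty":-5,"tz":0,"roll":0},{"tx":0,"ty":0,"tz":0,"roll":0}]'
python3 -c "
from h import *
o=ctrl.get_obs();print('local',((o['tool_pos']-foot)@D*1000).round(1))
go(loc(-2,-3,162));go(loc(9,-12,162));"
```

```text
t: 3.07
tool_pos: [0.5253, -0.137, 0.1664]
tool_rot: [0.359, 3.121, -0.001]
contact_force: [-0.6, 0.3, -0.3]
opening: -0.0001
grip_force: 0.0
local [ -2.9  -5.6 168.7]
t 3.07 roll -0.001 then shift [2.8 2.6 6.1] to [ 0.523 -0.134  0.16 ] tilt 0.0
t 3.07 roll -0.001 then shift [-6.5 -6.4 12. ] to [ 0.53  -0.145  0.154] tilt 0.0
```

```bash
python3 -m handwheel '[{"tx":-3,"ty":-3,"tz":3,"roll":0},{"tx":-3,"ty":-3,"tz":3,"roll":0},{"tx":-2,"ty":-2,"tz":2,"roll":0},{"tx":-2,"ty":0,"tz":1,"roll":0},{"tx":0,"ty":0,"tz":0,"roll":0}]'
python3 -c "
from h import *
o=ctrl.get_obs();print('local',((o['tool_pos']-foot)@D*1000).round(1))
im,_=optics.get_image('wrist');cv2.imwrite('pics/w2.png',im[200:360,180:393][:,:,::-1].repeat(3,0).repeat(3,1))"
```

```text
t: 3.48
tool_pos: [0.5335, -0.1461, 0.1566]
tool_rot: [-0.357, -3.12, -0.0]
contact_force: [-0.6, -0.9, 0.5]
opening: 0.0002
grip_force: 0.1
local [ 10.8 -12.7 165.7]
```

View pics/w2.png

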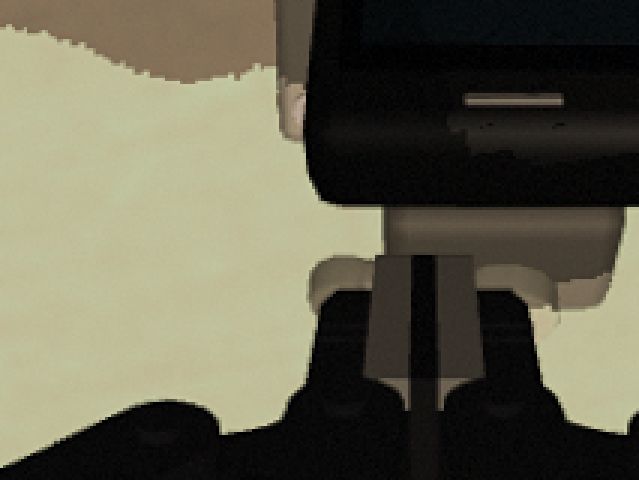

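The wing now points to the side (left of the fingers in the crop), so the keeper is at about 1.5 rad. The tool moves give no tilt, so before grasping I'll check in free air what happens at the edge of reach.

```bash
python3 -m handwheel '[{"tx":4,"ty":3,"tz":-8,"roll":0},{"tx":10,"ty":0,"tz":-35,"roll":0},{"tx":20,"ty":0,"tz":-35,"roll":0},{"tx":35,"ty":0,"tz":-20,"roll":0},{"tx":40,"ty":0,"tz":0,"roll":0},{"tx":40,"ty":0,"tz":0,"roll":0},{"tx":40,"ty":0,"tz":0,"roll":0},{"tx":40,"ty":0,"tz":0,"roll":0},{"tx":0,"ty":0,"tz":0,"roll":0}]' 80
python3 -c "
from h import *
o=ctrl.get_obs();print(o['q'].round(3));go(o['tool_pos'])"
python3 -m handwheel '[{"tx":30,"ty":0,"tz":0,"roll":0},{"tx":30,"ty":0,"tz":0,"roll":0},{"tx":30,"ty":0,"tz":0,"roll":0},{"tx":0,"ty":0,"tz":0,"roll":0}]'
python3 -c "
from h import *
o=ctrl.get_obs();print(o['q'].round(3));go(o['tool_pos'])"
```

```text
t: 4.28
tool_pos: [0.3071, -0.0897, 0.257]
tool_rot: [0.357, 3.114, -0.006]
contact_force: [-0.2, -0.2, 0.2]
opening: 0.08
grip_force: 0.0
[-0.518 -0.808  2.217 -0.     1.725 -1.86 ]
t 4.28 roll -0.0 then shift [0. 0. 0.] to [ 0.307 -0.09   0.257] tilt 0.008
t: 4.62
tool_pos: [0.2455, -0.0782, 0.2579]
tool_rot: [-0.357, -3.104, -0.005]
contact_force: [0.4, 0.8, 0.7]
opening: 0.0803
grip_force: 0.0
[-0.595 -1.011  2.308 -0.005  1.861 -1.938]
t 4.62 roll -0.001 then shift [0. 0. 0.] to [ 0.245 -0.078  0.258] tilt 0.017
```

```bash
python3 -m handwheel '[{"tx":40,"ty":0,"tz":0,"roll":0},{"tx":40,"ty":0,"tz":0,"roll":0},{"tx":40,"ty":0,"tz":0,"roll":0},{"tx":0,"ty":0,"tz":0,"roll":0},{"tx":0,"ty":0,"tz":0,"roll":0}]'
python3 -c "
from h import *
o=ctrl.get_obs();print(o['q'].round(3));go(o['tool_pos'])"
python3 -m handwheel '[{"tx":0,"ty":0,"tz":-40,"roll":0},{"tx":0,"ty":0,"tz":-40,"roll":0},{"tx":0,"ty":0,"tz":0,"roll":0},{"tx":0,"ty":0,"tz":0,"roll":0}]'
python3 -c "
from h import *
o=ctrl.get_obs();print(o['q'].round(3));go(o['tool_pos'])"
```

```text
t: 5.03
tool_pos: [0.2215, -0.0838, 0.2769]
tool_rot: [-0.348, -3.039, -0.027]
contact_force: [-1.1, -0.1, 0.2]
opening: 0.0802
grip_force: 0.0
[-0.647 -1.01   2.278 -0.029  1.954 -2.   ]
t 5.03 roll -0.0 then shift [0. 0. 0.] to [ 0.222 -0.084  0.277] tilt 0.084
t: 5.37
tool_pos: [0.2284, -0.086, 0.3578]
tool_rot: [-0.347, -3.041, -0.026]
contact_force: [-0.6, -0.3, -0.9]
opening: 0.0802
grip_force: 0.0
[-0.638 -0.936  2.113 -0.029  2.043 -1.994]
t 5.37 roll 0.001 then shift [0. 0. 0.] to [ 0.228 -0.086  0.358] tilt 0.083
```

The tilt gained at the reach limit persists, which the row rules allow: what isn't reached is not made up. I'll fit the arm's planar geometry to the readings so I can plan with it.

```bash
cat > kin.py <<'E'
import numpy as np
from scipy.optimize import least_squares
d=np.array([[1.101,.0533,1.6142,1.476,.2145,.5864,.2301],[-.518,-.808,2.217,1.725,.3071,-.0897,.257],[-.595,-1.011,2.308,1.861,.2455,-.0782,.2579],[-.647,-1.01,2.278,1.954,.2215,-.0838,.2769],[-.638,-.936,2.113,2.043,.2284,-.086,.3578]])
def fk(p,q1,q2,q3,q5):
    L1,L2,L3,h,e,c=p;a=q2+q3;s=a+q5
    rho=c+L1*np.sin(q2)+L2*np.sin(a)+L3*np.sin(s);z=h+L1*np.cos(q2)+L2*np.cos(a)+L3*np.cos(s)
    return np.stack([rho*np.cos(q1)-e*np.sin(q1),rho*np.sin(q1)+e*np.cos(q1),z])
p=least_squares(lambda p:(fk(p,*d[:,:4].T)-d[:,4:].T).ravel(),[.4,.4,.25,.3,.05,0.]).x
r=fk(p,*d[:,:4].T)-d[:,4:].T
def ik(rho,z,tilt):  # tilt>0 inward
    L1,L2,L3,h,e,c=p;s=np.pi+tilt;w=np.array([rho-c-L3*np.sin(s),z-h-L3*np.cos(s)]);D=np.hypot(*w)
    k=(D*D-L1*L1-L2*L2)/(2*L1*L2)
    if abs(k)>1:return None,w
    q3=np.arccos(k);q2=np.arctan2(w[0],w[1])-np.arctan2(L2*np.sin(q3),L1+L2*k);return np.round([q2,q3,s-q2-q3],2),w+[c,h]
E
python3 -c "
from kin import *
print(p.round(4),abs(r).max())
for t in(.3,.5,.7,.9,1.0):print('over carton',t,[ik(x,.15,t) for x in(.40,.45,.5)])
for t in(0,-.3,-.6,-1):print('grasp',t,ik(.47,.1,t))
"
```

```text
[0.3934 0.5901 0.1382 0.0308 0.071  0.0129] 0.006288719992355168
over carton 0.3 [(array([-0.4 ,  2.16,  1.68]), array([0.4408556 , 0.28207505])), (array([-0.25,  2.04,  1.65]), array([0.4908556 , 0.28207505])), (array([-0.12,  1.93,  1.63]), array([0.5408556 , 0.28207505]))]
over carton 0.5 [(array([-0.31,  2.11,  1.84]), array([0.46628047, 0.27132559])), (array([-0.17,  2.  ,  1.82]), array([0.51628047, 0.27132559])), (array([-0.04,  1.87,  1.81]), array([0.56628047, 0.27132559]))]
over carton 0.7 [(array([-0.24,  2.08,  2.  ]), array([0.48906295, 0.25573926])), (array([-0.1 ,  1.96,  1.98]), array([0.53906295, 0.25573926])), (array([0.03, 1.83, 1.98]), array([0.58906295, 0.25573926]))]
over carton 0.9 [(array([-0.17,  2.05,  2.16]), array([0.50829476, 0.23593743])), (array([-0.04,  1.93,  2.15]), array([0.55829476, 0.23593743])), (array([0.09, 1.8 , 2.15]), array([0.60829476, 0.23593743]))]
over carton 1.0 [(array([-0.14,  2.04,  2.23]), array([0.51633317, 0.22469667])), (array([-0.  ,  1.92,  2.23]), array([0.56633317, 0.22469667])), (array([0.12, 1.79, 2.23]), array([0.61633317, 0.22469667]))]
grasp 0 (array([-0.28,  2.14,  1.28]), array([0.47      , 0.23824977]))
grasp -0.3 (array([-0.39,  2.24,  0.99]), array([0.4291444 , 0.23207505]))
grasp -0.6 (array([-0.5 ,  2.35,  0.69]), array([0.39193831, 0.21410246]))
grasp -1 (array([-0.6 ,  2.48,  0.26]), array([0.35366683, 0.17469667]))
```

A roll by π about a tool tilted 0.5 rad outward carries the terminal from its 0.56 lean to level with the screen up. So I need about 0.5 rad of outward tilt from the outer reach limit. First I'll check that there's free space there.

```bash
python3 -c "
from h import *
for n in('top','scene'):
    W=np.load(n+'.npz')['W'].reshape(-1,3);W=W[(abs(W[:,1]+.1)<.35)&(W[:,0]>.55)]
    for z in np.arange(.1,1.0,.1):
        B=W[abs(W[:,2]-z)<.05];print(n,round(z,1),len(B),B[:,0].min().round(3) if len(B) else None)
o=ctrl.get_obs();M=R.from_rotvec(o['tool_rot']).as_matrix();print((Rd.T@M).round(3))
"

```

```text
top 0.1 13516 0.551
top 0.2 2320 0.777
top 0.3 15190 0.779
top 0.4 19911 0.774
top 0.5 284 0.779
top 0.6 0 None
top 0.7 0 None
top 0.8 0 None
top 0.9 0 None
scene 0.1 21316 0.55
scene 0.2 5670 0.778
scene 0.3 10507 0.778
scene 0.4 24801 0.772
scene 0.5 5816 0.779
scene 0.6 8888 0.774
scene 0.7 0 None
scene 0.8 0 None
scene 0.9 0 None
[[-0.997 -0.001 -0.082]
 [-0.001  1.     0.007]
 [ 0.082  0.008 -0.997]]
```

```bash
python3 -m handwheel '[{"tx":-22,"ty":7,"tz":-30,"roll":0},{"tx":-22,"ty":7,"tz":-30,"roll":0},{"tx":-22,"ty":7,"tz":-30,"roll":0},{"tx":-22,"ty":7,"tz":-30,"roll":0},{"tx":-22,"ty":7,"tz":-30,"roll":0},{"tx":-22,"ty":7,"tz":-30,"roll":0},{"tx":-22,"ty":7,"tz":-30,"roll":0},{"tx":-22,"ty":7,"tz":-30,"roll":0},{"tx":-22,"ty":7,"tz":-30,"roll":0},{"tx":-22,"ty":7,"tz":-30,"roll":0},{"tx":-22,"ty":7,"tz":-30,"roll":0},{"tx":0,"ty":0,"tz":0,"roll":0}]'
cat >> h.py <<'E'
def st():
    o=ctrl.get_obs();M=Rd.T@R.from_rotvec(o['tool_rot']).as_matrix()
    print(round(o['t'],2),'q',o['q'].round(2),'pos',o['tool_pos'].round(4),'outward tilt',round(np.arctan2(M[0,2],-M[2,2]),3),'side',round(M[1,2],3),'toolx',M[:,0].round(3))
E
python3 -c "
from h import *
st()"
python3 -m handwheel '[{"tx":-35,"ty":0,"tz":-22,"roll":0},{"tx":-35,"ty":0,"tz":-22,"roll":0},{"tx":-35,"ty":0,"tz":-22,"roll":0},{"tx":-35,"ty":0,"tz":-22,"roll":0},{"tx":0,"ty":0,"tz":0,"roll":0}]'
python3 -c "
from h import *
st()"
```

```text
t: 6.37
tool_pos: [0.512, -0.0747, 0.6644]
tool_rot: [-0.345, -3.038, -0.03]
contact_force: [0.7, -0.6, -0.3]
opening: 0.0801
grip_force: 0.0
6.37 q [-0.29 -0.04  0.98  0.01  2.28 -1.63] pos [ 0.512  -0.0747  0.6644] outward tilt -0.085 side 0.01 toolx [-0.996 -0.002  0.085]
t: 6.78
tool_pos: [0.6407, -0.1068, 0.7252]
tool_rot: [-0.347, -3.031, -0.031]
contact_force: [2.9, -0.6, -3.0]
opening: 0.0799
grip_force: 0.0
6.78 q [-0.28  0.45  0.3   0.01  2.49 -1.62] pos [ 0.6407 -0.1068  0.7252] outward tilt -0.093 side 0.01 toolx [-0.996 -0.001  0.093]
```

```bash
python3 -m handwheel '[{"tx":-30,"ty":0,"tz":-28,"roll":0},{"tx":-30,"ty":0,"tz":-28,"roll":0},{"tx":-30,"ty":0,"tz":-28,"roll":0},{"tx":-30,"ty":0,"tz":-28,"roll":0},{"tx":-30,"ty":0,"tz":-28,"roll":0},{"tx":0,"ty":0,"tz":0,"roll":0}]'
python3 -c "
from h import *
st()"

```

```text
t: 7.28
tool_pos: [0.6366, -0.1149, 0.7492]
tool_rot: [-0.346, -3.009, -0.053]
contact_force: [0.3, -0.2, -0.8]
opening: 0.0801
grip_force: 0.0
7.28 q [-0.3   0.58  0.06  0.03  2.62 -1.62] pos [ 0.6366 -0.1149  0.7492] outward tilt -0.115 side 0.022 toolx [-0.993 -0.001  0.115]
```

```bash
python3 -m handwheel '[{"tx":38,"ty":0,"tz":-16,"roll":0},{"tx":38,"ty":0,"tz":-16,"roll":0},{"tx":38,"ty":0,"tz":-16,"roll":0},{"tx":38,"ty":0,"tz":-16,"roll":0},{"tx":38,"ty":0,"tz":-16,"roll":0},{"tx":0,"ty":0,"tz":0,"roll":0}]'
python3 -c "
from h import *
st()"

```

```text
t: 7.78
tool_pos: [0.4469, -0.0714, 0.8337]
tool_rot: [-0.349, -3.049, -0.042]
contact_force: [-2.1, 1.3, 1.4]
opening: 0.08
grip_force: 0.0
7.78 q [-0.33  0.11  0.49  0.02  2.62 -1.65] pos [ 0.4469 -0.0714  0.8337] outward tilt -0.075 side 0.019 toolx [-0.997 -0.001  0.074]
```

```bash
python3 -m handwheel '[{"tx":20,"ty":0,"tz":-36,"roll":0},{"tx":20,"ty":0,"tz":-36,"roll":0},{"tx":20,"ty":0,"tz":-36,"roll":0},{"tx":20,"ty":0,"tz":-36,"roll":0},{"tx":20,"ty":0,"tz":-36,"roll":0},{"tx":20,"ty":0,"tz":-36,"roll":0},{"tx":20,"ty":0,"tz":-36,"roll":0},{"tx":0,"ty":0,"tz":0,"roll":0}]'
python3 -c "
from h import *
st()"

```

```text
t: 8.45
tool_pos: [0.3214, -0.0434, 0.9048]
tool_rot: [0.347, 3.011, -0.022]
contact_force: [-1.8, 1.1, 1.2]
opening: 0.0799
grip_force: 0.0
8.45 q [-0.38 -0.11  0.52  0.03  2.62 -1.69] pos [ 0.3214 -0.0434  0.9048] outward tilt 0.111 side -0.002 toolx [-0.994  0.001 -0.111]
```

```bash
python3 -m handwheel '[{"tx":22,"ty":0,"tz":-34,"roll":0},{"tx":22,"ty":0,"tz":-34,"roll":0},{"tx":22,"ty":0,"tz":-34,"roll":0},{"tx":22,"ty":0,"tz":-34,"roll":0},{"tx":22,"ty":0,"tz":-34,"roll":0},{"tx":22,"ty":0,"tz":-34,"roll":0},{"tx":22,"ty":0,"tz":-34,"roll":0},{"tx":0,"ty":0,"tz":0,"roll":0}]'
python3 -c "
from h import *
st()"

```

```text
t: 9.12
tool_pos: [0.1836, 0.008, 0.9452]
tool_rot: [0.329, 2.835, -0.109]
contact_force: [-2.6, 0.5, 0.9]
opening: 0.0804
grip_force: 0.0
9.12 q [-0.37 -0.34  0.57 -0.    2.62 -1.71] pos [0.1836 0.008  0.9452] outward tilt 0.293 side -0.043 toolx [-0.958 -0.003 -0.288]
```

```bash
python3 -m handwheel '[{"tx":18,"ty":10,"tz":-34,"roll":0},{"tx":18,"ty":10,"tz":-34,"roll":0},{"tx":18,"ty":10,"tz":-34,"roll":0},{"tx":18,"ty":10,"tz":-34,"roll":0},{"tx":18,"ty":10,"tz":-34,"roll":0},{"tx":18,"ty":8,"tz":-34,"roll":0},{"tx":0,"ty":0,"tz":0,"roll":0}]'
python3 -c "
from h import *
st()"

```

```text
t: 9.7
tool_pos: [0.1291, 0.0727, 0.9644]
tool_rot: [0.295, 2.756, -0.118]
contact_force: [-1.1, -0.3, -0.4]
opening: 0.0802
grip_force: 0.0
9.7 q [ 0.55 -0.31  0.5  -0.6   2.62 -1.39] pos [0.1291 0.0727 0.9644] outward tilt 0.375 side -0.038 toolx [-0.931 -0.022 -0.366]
```

```bash
python3 -m handwheel '[{"tx":-8,"ty":-12,"tz":-38,"roll":0},{"tx":-8,"ty":-12,"tz":-38,"roll":0},{"tx":-4,"ty":-8,"tz":-38,"roll":0},{"tx":0,"ty":0,"tz":-40,"roll":0},{"tx":0,"ty":0,"tz":-40,"roll":0},{"tx":0,"ty":0,"tz":0,"roll":0}]'
python3 -c "
from h import *
st()"

```

```text
t: 10.2
tool_pos: [0.1148, 0.0489, 1.0225]
tool_rot: [0.29, 2.623, -0.126]
contact_force: [-1.2, 0.2, -0.6]
opening: 0.0802
grip_force: 0.0
10.2 q [ 0.77 -0.15  0.18 -1.02  2.62 -1.59] pos [0.1148 0.0489 1.0225] outward tilt 0.507 side -0.033 toolx [-0.874 -0.016 -0.485]
```

```bash
python3 -m handwheel '[{"tx":-10,"ty":0,"tz":30,"roll":0},{"tx":-10,"ty":0,"tz":36,"roll":0},{"tx":-10,"ty":0,"tz":38,"roll":0},{"tx":-10,"ty":0,"tz":38,"roll":0},{"tx":-5,"ty":-6,"tz":38,"roll":0},{"tx":0,"ty":-6,"tz":38,"roll":0},{"tx":0,"ty":-6,"tz":38,"roll":0},{"tx":0,"ty":0,"tz":0,"roll":0}]'
cat >> h.py <<'E'
def to(target):  # straight shift in tool axes (mm), no roll
    o=ctrl.get_obs();M=R.from_rotvec(o["tool_rot"]).as_matrix();print("shift",(M.T@(target-o["tool_pos"])*1000).round(1))
def tipfor(g):   # TCP that puts the grasp point at g
    return g+R.from_rotvec(ctrl.get_obs()["tool_rot"]).as_matrix()[:,2]*ctrl.grasp_offset
E
python3 -c "
from h import *
st();g=loc(0,0,85);M=R.from_rotvec(ctrl.get_obs()['tool_rot']).as_matrix()
to(tipfor(g)-.13*M[:,2]);to(tipfor(g));print(ctrl.grasp_offset)"

```

```text
t: 10.87
tool_pos: [0.1963, 0.0053, 0.9204]
tool_rot: [0.309, 2.633, -0.177]
contact_force: [3.2, -0.2, -0.9]
opening: 0.0798
grip_force: 0.0
10.87 q [-0.3  -0.52  0.81 -0.05  2.35 -1.69] pos [0.1963 0.0053 0.9204] outward tilt 0.497 side -0.073 toolx [-0.879 -0.013 -0.476]
shift [121.1   7.1 765.1]
shift [121.1   7.1 895.1]
0.0187
```

```bash
python3 -m handwheel '[{"tx":6,"ty":0,"tz":38,"roll":0},{"tx":6,"ty":0,"tz":38,"roll":0},{"tx":6,"ty":0,"tz":38,"roll":0},{"tx":6,"ty":0,"tz":38,"roll":0},{"tx":6,"ty":0,"tz":38,"roll":0},{"tx":6,"ty":0,"tz":38,"roll":0},{"tx":6,"ty":0,"tz":38,"roll":0},{"tx":6,"ty":0,"tz":38,"roll":0},{"tx":6,"ty":1,"tz":38,"roll":0},{"tx":6,"ty":1,"tz":38,"roll":0},{"tx":0,"ty":0,"tz":0,"roll":0}]' 85
python3 -c "
from h import *
st()"
python3 -m handwheel '[{"tx":6,"ty":0,"tz":38,"roll":0},{"tx":6,"ty":0,"tz":38,"roll":0},{"tx":6,"ty":0,"tz":38,"roll":0},{"tx":6,"ty":0,"tz":38,"roll":0},{"tx":6,"ty":0,"tz":38,"roll":0},{"tx":6,"ty":0,"tz":38,"roll":0},{"tx":6,"ty":0,"tz":38,"roll":0},{"tx":6,"ty":0,"tz":30,"roll":0},{"tx":6,"ty":1,"tz":30,"roll":0},{"tx":0,"ty":0,"tz":0,"roll":0}]'
python3 -c "
from h import *
st();g=loc(0,0,85);to(tipfor(g))
im,_=optics.get_image('wrist');cv2.imwrite('pics/w3.png',im[:,:,::-1])"

```

```text
t: 11.78
tool_pos: [0.3181, -0.0434, 0.5552]
tool_rot: [0.281, 2.64, -0.168]
contact_force: [1.2, -1.5, -2.1]
opening: 0.0851
grip_force: 0.0
11.78 q [-0.38 -0.96  1.83  0.01  1.77 -1.73] pos [ 0.3181 -0.0434  0.5552] outward tilt 0.493 side -0.062 toolx [-0.881 -0.032 -0.472]
t: 12.62
tool_pos: [0.4203, -0.0889, 0.2531]
tool_rot: [0.279, 2.631, -0.171]
contact_force: [-0.8, 1.1, -1.3]
opening: 0.085
grip_force: 0.0
12.62 q [-0.39 -0.89  2.32  0.02  1.2  -1.75] pos [ 0.4203 -0.0889  0.2531] outward tilt 0.504 side -0.063 toolx [-0.876 -0.033 -0.48 ]
shift [ 14.7  -6.1 193.1]
```

View pics/w3.png

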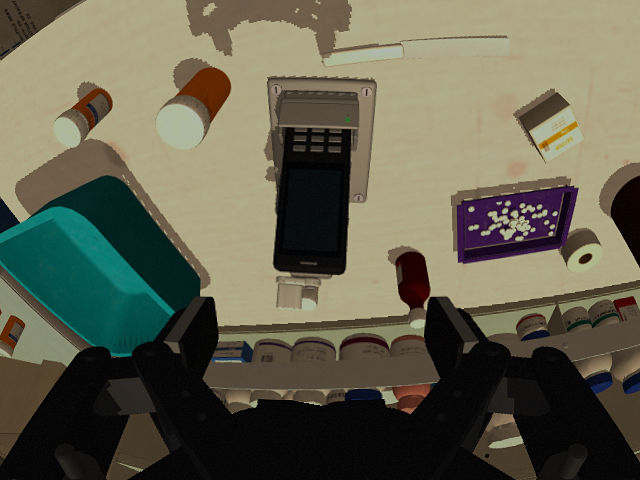

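The view shows the terminal between the open fingers (centre about (313,225)), with the keeper wing turned left at (287,292). I'll descend for the grasp.

```bash
python3 -m handwheel '[{"tx":5,"ty":-2,"tz":25,"roll":0.03},{"tx":5,"ty":-2,"tz":30,"roll":0},{"tx":5,"ty":-2,"tz":30,"roll":0},{"tx":0,"ty":0,"tz":25,"roll":0},{"tx":0,"ty":0,"tz":15,"roll":0},{"tx":0,"ty":0,"tz":0,"roll":0}]'
python3 -c "
from h import *
st();g=loc(0,0,85);to(tipfor(g))"

```

```text
t: 13.17
tool_pos: [0.4659, -0.1145, 0.143]
tool_rot: [0.318, 2.617, -0.163]
contact_force: [-0.1, 0.4, -0.1]
opening: 0.0853
grip_force: 0.0
13.17 q [-0.41 -0.63  2.37  0.03  0.89 -1.76] pos [ 0.4659 -0.1145  0.143 ] outward tilt 0.512 side -0.064 toolx [-0.872 -0.003 -0.489]
shift [ 5.7  0.6 71.7]
```

```bash
python3 -m handwheel '[{"tx":3,"ty":0,"tz":20,"roll":0},{"tx":2,"ty":0,"tz":20,"roll":0},{"tx":0,"ty":0,"tz":18,"roll":0},{"tx":0,"ty":0,"tz":10,"roll":0},{"tx":0,"ty":0,"tz":8,"roll":0},{"tx":0,"ty":0,"tz":0,"roll":0}]'
python3 -c "
from h import *
st();g=loc(0,0,85);to(tipfor(g))
im,_=optics.get_image('wrist');cv2.imwrite('pics/w4.png',im[:,:,::-1])"

```

```text
t: 13.67
tool_pos: [0.498, -0.1272, 0.0766]
tool_rot: [0.317, 2.613, -0.165]
contact_force: [1.2, -1.0, 0.1]
opening: 0.0846
grip_force: 0.0
13.67 q [-0.41 -0.39  2.34  0.04  0.68 -1.76] pos [ 0.498  -0.1272  0.0766] outward tilt 0.516 side -0.064 toolx [-0.87  -0.004 -0.493]
shift [ 2.9  0.9 -3. ]
```

View pics/w4.png

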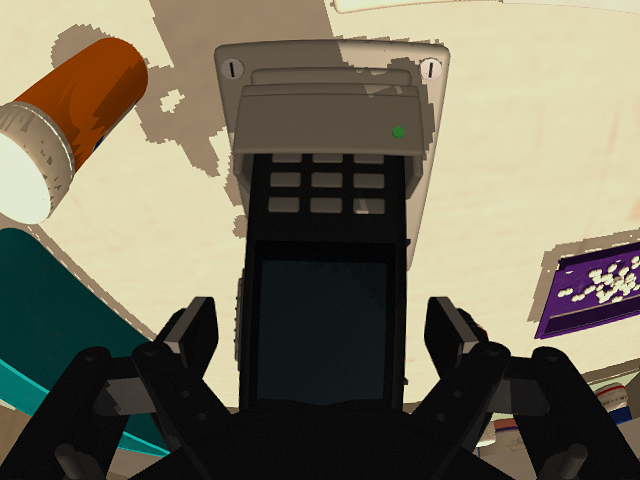

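The fingers straddle the terminal at the key (left edge (240,320), right edge (405,320)), with equal gaps on both sides. Closing now.

```bash
python3 -m handwheel '[{"tx":0,"ty":0,"tz":0,"roll":0},{"tx":0,"ty":0,"tz":0,"roll":0},{"tx":0,"ty":0,"tz":0,"roll":0},{"tx":0,"ty":0,"tz":0,"roll":0},{"tx":0,"ty":0,"tz":0,"roll":0},{"tx":0,"ty":0,"tz":0,"roll":0}]' 45 50
python3 -c "
from h import *
st();M=R.from_rotvec(ctrl.get_obs()['tool_rot']).as_matrix();print('tool shift for +60 along terminal z',(M.T@D@[0,0,60]).round(1), 'then -x40 z40',(M.T@D@[-40,0,40]).round(1))"

```

```text
t: 14.22
tool_pos: [0.4969, -0.1266, 0.0766]
tool_rot: [0.319, 2.612, -0.163]
contact_force: [-8.9, 2.6, 11.3]
opening: 0.0597
grip_force: 50.3
14.22 q [-0.41 -0.4   2.34  0.04  0.68 -1.76] pos [ 0.4969 -0.1266  0.0766] outward tilt 0.516 side -0.064 toolx [-0.87  -0.002 -0.494]
tool shift for +60 along terminal z [-52.8  -1.9 -28.4] then -x40 z40 [-16.2  -3.5 -54.1]
```

```bash
python3 -m handwheel '[{"tx":-7,"ty":0,"tz":-4,"roll":0},{"tx":-11,"ty":0,"tz":-6,"roll":0},{"tx":-11,"ty":0,"tz":-6,"roll":0},{"tx":-11,"ty":-1,"tz":-6,"roll":0},{"tx":-10,"ty":-1,"tz":-6,"roll":0},{"tx":-8,"ty":-1,"tz":-24,"roll":0},{"tx":-8,"ty":-1,"tz":-28,"roll":0},{"tx":0,"ty":0,"tz":-30,"roll":0},{"tx":0,"ty":0,"tz":-30,"roll":0},{"tx":0,"ty":0,"tz":0,"roll":0},{"tx":0,"ty":0,"tz":0,"roll":0}]'
python3 -c "
from h import *
st()
im,_=optics.get_image('wrist');cv2.imwrite('pics/w5.png',im[:,:,::-1])"

```

```text
t: 15.13
tool_pos: [0.4873, -0.1194, 0.2317]
tool_rot: [0.317, 2.609, -0.166]
contact_force: [0.6, -0.3, -3.0]
opening: 0.0594
grip_force: 55.3
15.13 q [-0.4  -0.63  2.22  0.02  1.03 -1.74] pos [ 0.4873 -0.1194  0.2317] outward tilt 0.52 side -0.065 toolx [-0.868 -0.003 -0.497]
```

View pics/w5.png

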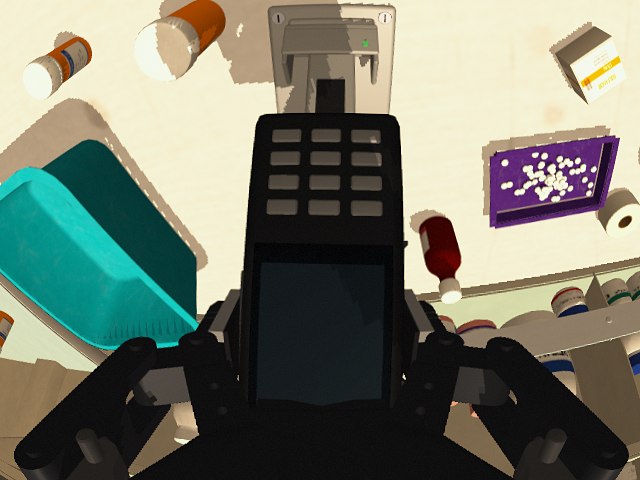

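The terminal is out and gripped, and the dock pocket at (335,50) is empty. I'll raise it clear and roll it by π.

```bash
python3 -m handwheel '[{"tx":0,"ty":0,"tz":-25,"roll":0},{"tx":0,"ty":0,"tz":-30,"roll":0},{"tx":0,"ty":0,"tz":-30,"roll":0},{"tx":0,"ty":0,"tz":-25,"roll":0.06},{"tx":0,"ty":0,"tz":0,"roll":0.12},{"tx":0,"ty":0,"tz":0,"roll":0.12},{"tx":0,"ty":0,"tz":0,"roll":0.12},{"tx":0,"ty":0,"tz":0,"roll":0.12},{"tx":0,"ty":0,"tz":0,"roll":0.12},{"tx":0,"ty":0,"tz":0,"roll":0.12},{"tx":0,"ty":0,"tz":0,"roll":0.12},{"tx":0,"ty":0,"tz":0,"roll":0.12}]'
python3 -m handwheel '[{"tx":0,"ty":0,"tz":0,"roll":0.12},{"tx":0,"ty":0,"tz":0,"roll":0.12},{"tx":0,"ty":0,"tz":0,"roll":0.12},{"tx":0,"ty":0,"tz":0,"roll":0.12},{"tx":0,"ty":0,"tz":0,"roll":0.12},{"tx":0,"ty":0,"tz":0,"roll":0.12},{"tx":0,"ty":0,"tz":0,"roll":0.12},{"tx":0,"ty":0,"tz":0,"roll":0.12},{"tx":0,"ty":0,"tz":0,"roll":0.12},{"tx":0,"ty":0,"tz":0,"roll":0.12},{"tx":0,"ty":0,"tz":0,"roll":0.12},{"tx":0,"ty":0,"tz":0,"roll":0.12}]'
python3 -m handwheel '[{"tx":0,"ty":0,"tz":0,"roll":0.12},{"tx":0,"ty":0,"tz":0,"roll":0.12},{"tx":0,"ty":0,"tz":0,"roll":0.12},{"tx":0,"ty":0,"tz":0,"roll":0.12},{"tx":0,"ty":0,"tz":0,"roll":0.12},{"tx":0,"ty":0,"tz":0,"roll":0.08},{"tx":0,"ty":0,"tz":0,"roll":0},{"tx":0,"ty":0,"tz":0,"roll":0}]'
python3 -c "
from h import *
st()"

```

```text
t: 16.18
tool_pos: [0.4351, -0.0999, 0.3202]
tool_rot: [1.566, 2.129, 0.188]
contact_force: [-0.1, 0.5, -2.8]
opening: 0.0597
grip_force: 55.4
t: 17.18
tool_pos: [0.435, -0.0999, 0.3202]
tool_rot: [2.734, 0.602, 0.614]
contact_force: [-0.3, 0.1, -1.8]
opening: 0.0595
grip_force: 55.4
t: 17.85
tool_pos: [0.435, -0.0998, 0.321]
tool_rot: [2.907, -0.348, 0.746]
contact_force: [0.0, 0.8, -2.6]
opening: 0.0599
grip_force: 55.4
17.85 q [-0.41 -0.83  2.18  0.03  1.28  1.4 ] pos [ 0.435  -0.0998  0.321 ] outward tilt 0.509 side -0.064 toolx [0.873 0.006 0.487]
```

```bash
cat >> h.py <<'E'
Mg=R.from_rotvec([.319,2.612,-.163]).as_matrix();pg=np.array([.4969,-.1266,.0766])
label=np.array([.4893,.1274,.031])
def term(meas=None):
    o=ctrl.get_obs();M=R.from_rotvec(o["tool_rot"]).as_matrix();T=M@Mg.T@D;w=o["tool_pos"]+M@Mg.T@(loc(10,0,125)-pg)
    print("tilt x-down",np.arccos(-T[2,0]).round(3),"z axis",T[:,2].round(3),"window",w.round(4),"label in window mm",(T.T@(label-w)*1000).round(1))
    t=label-.1*T[:,0];print("shift in tool mm",(M.T@(t-w)*1000).round(1));return T,w
E
python3 -c "
from h import *
T,w=term()
im,W=cloud('top');np.savez('top2.npz',im=im,W=W)
f=w-T@[.010,0,.125]; c=f+T@[-.01,0,.04]; print('keypad centre pred',c)
L=(W.reshape(-1,3)-f)@T*1000;B=L[(abs(L[:,0]+10)<12)&(abs(L[:,1])<45)&(L[:,2]>-20)&(L[:,2]<60)]
print(len(B),np.percentile(B,[2,50,98],axis=0).round(1).tolist())
A=np.c_[B[:,1:],np.ones(len(B))];print(np.linalg.lstsq(A,B[:,0],rcond=None)[0])
"
```

```text
tilt x-down 0.115 z axis [-0.96   0.281 -0.018] window [ 0.3882 -0.087   0.3297] label in window mm [ 271.  -266.5  -31.6]
shift in tool mm [ -52.9 -255.5  182.1]
keypad centre pred [ 0.47004151 -0.10859693  0.3511172 ]
1540 [[-13.0, -29.2, 2.9], [-10.1, -0.3, 31.2], [-6.2, 28.0, 58.8]]
[ 7.19071440e-03 -6.54901348e-03 -9.77061560e+00]
```

```bash
python3 -m handwheel '[{"tx":-4,"ty":-12,"tz":0,"roll":0},{"tx":-5,"ty":-25,"tz":5,"roll":0},{"tx":-5,"ty":-25,"tz":10,"roll":0},{"tx":-5,"ty":-25,"tz":10,"roll":0},{"tx":-5,"ty":-25,"tz":15,"roll":0},{"tx":-5,"ty":-25,"tz":15,"roll":0},{"tx":-5,"ty":-25,"tz":15,"roll":0},{"tx":-5,"ty":-25,"tz":15,"roll":0},{"tx":-5,"ty":-25,"tz":15,"roll":0},{"tx":-5,"ty":-25,"tz":15,"roll":0},{"tx":-4,"ty":-16,"tz":15,"roll":0},{"tx":0,"ty":0,"tz":0,"roll":0}]'
python3 -c "
from h import *
st();term()"
```

```text
t: 18.9
tool_pos: [0.5122, 0.1342, 0.1639]
tool_rot: [2.908, -0.343, 0.739]
contact_force: [-0.6, -0.3, -2.8]
opening: 0.0597
grip_force: 55.5
18.9 q [ 0.27 -0.37  2.16 -0.36  0.96  2.22] pos [0.5122 0.1342 0.1639] outward tilt 0.505 side -0.065 toolx [0.875 0.01  0.483]
tilt x-down 0.117 z axis [-0.96   0.278 -0.014] window [0.4654 0.1469 0.1728] label in window mm [142.6  -4.5 -26.5]
shift in tool mm [ 3.1 -1.3 50.2]
```

```bash
python3 -m handwheel '[{"tx":1,"ty":-1,"tz":10,"roll":0},{"tx":1,"ty":0,"tz":12,"roll":0},{"tx":1,"ty":0,"tz":12,"roll":0},{"tx":0,"ty":0,"tz":10,"roll":0},{"tx":0,"ty":0,"tz":6,"roll":0},{"tx":0,"ty":0,"tz":0,"roll":0},{"tx":0,"ty":0,"tz":0,"roll":0},{"tx":0,"ty":0,"tz":0,"roll":0},{"tx":0,"ty":0,"tz":0,"roll":0}]'
python3 -c "
from h import *
st();T,w=term()
f=w-T@[.010,0,.125]
for n in('top','scene'):
    im,W=cloud(n);cv2.imwrite(f'pics/{n}f.png',im[:,:,::-1])
    L=(W.reshape(-1,3)-f)@T*1000;B=L[(abs(L[:,0]+10)<12)&(abs(L[:,1])<45)&(L[:,2]>-20)&(L[:,2]<60)]
    print(n,len(B),np.percentile(B,[2,50,98],axis=0).round(1).tolist());A=np.c_[B[:,1:],np.ones(len(B))];print(np.linalg.lstsq(A,B[:,0],rcond=None)[0].round(3))
"
```

```text
t: 19.65
tool_pos: [0.5402, 0.1241, 0.1285]
tool_rot: [2.905, -0.351, 0.754]
contact_force: [0.1, -0.6, -1.4]
opening: 0.0594
grip_force: 55.5
19.65 q [ 0.23 -0.27  2.15 -0.37  0.85  2.23] pos [0.5402 0.1241 0.1285] outward tilt 0.514 side -0.064 toolx [0.871 0.004 0.492]
tilt x-down 0.114 z axis [-0.959  0.282 -0.023] window [0.4934 0.137  0.1369] label in window mm [106.4  -1.5   3.6]
shift in tool mm [-6.2 -1.3  4. ]
top 904 [[-13.5, -28.0, 2.8], [-10.0, 2.0, 31.0], [-2.5, 29.4, 58.7]]
[ 0.031 -0.01  -9.435]
scene 420 [[-10.5, -23.7, 3.2], [-7.3, 13.1, 31.6], [0.8, 33.7, 58.9]]
[ 7.800e-02 -5.000e-03 -7.336e+00]
```

View pics/scenef.png

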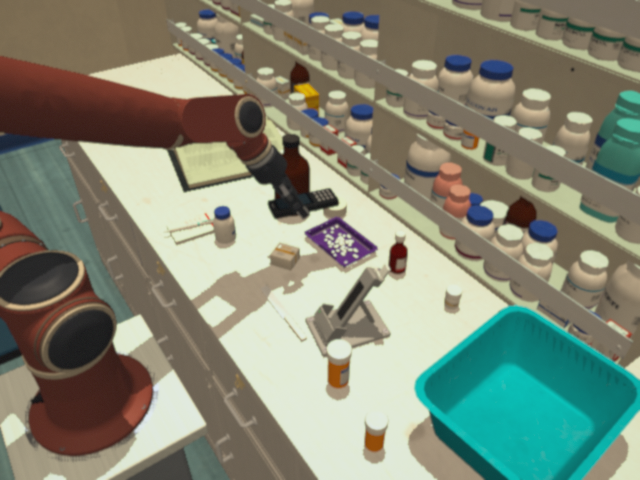

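The terminal is held level over the carton, screen up. The label sits 106 mm before the window and within 4 mm of its axis. The carton at (285,255) and the bottles look undisturbed, so I'm handing in.

```bash
python3 -c "
from h import *
print(ctrl.get_obs()['dq'].round(3), ctrl.finish_job())"
```

```text
the job is handed in; nothing more can be done
[ 0.001  0.004  0.002 -0.001 -0.     0.   ] None
```

I handed the job in at about 20 s of the 51 s: keeper turned to about 1.5 rad, terminal held level to about 0.11 rad with the screen up, window about 106 mm above the carton's label and within 4 mm of its axis, and the scan key squeezed flush; the verdict was not shown.

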